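# Slide the backing plate under the tacked bracket

## Robot

A 7-joint arm with a two-finger parallel gripper is mounted at the origin on the work surface. World frame = base frame: x ahead of the robot, y to its left, z up, the work surface at z = 0. Lengths are in m, angles in rad, forces in N, time in s.
With the tool pointing down it reaches from about 0.35 to 0.9 m from the base axis. Payload 8.1 kg.
Tool frame: the origin (TCP) lies at the centre of the arm's flange, where the gripper is bolted on; the fingertips stand 173 mm ahead of it and the grasp point (between the pads) lies 155 mm ahead of it; z points along the fingers, y is the line along which they close (so a half turn about z gives the same grasp; the last joint's range is limited). The gripper opens to 85 mm and grips with 20 to 120 N. Pads are 22 mm wide; open, the fingers measure 114 mm over their backs; the gripper's body (76 mm by 85 mm) begins 54 mm behind the grasp point. The pads swing forward as they close: fully open they stand 13 mm farther back than shut.
Start: joints at [-1.398, 0.434, 0.025, 1.573, -0.012, 1.134, -0.075], TCP at [0.17, 0.601, 0.405] pointing down, gripper open.
Joint ranges: [-2.62, 2.62], [-0.44, 2.09], [-1.27, 1.32], [0.08, 2.57], [-1.32, 4.46], [0.12, 2], [-2.74, 2.74]. Speed limits (rad/s): [2.22, 2.22, 3.01, 3.01, 3.14, 3.14, 3.14].

## Interface

Orientations are given as a unit quaternion [x, y, z, w].
In Python, from bench import ctrl gives the robot as it stands. The module is installed in compiled form; this text tells all that it offers.
- The arm moves only by the shell command python3 -m inch 'ROWS' [FORCE]. ROWS is JSON, a list of rows, each an object of numbers: "hand": the gripper's target within -1 to 1 (shut at 1, half-way at 0, fully open at -1); "x", "y", "z": the shift along the tool's x, y, z in cm; "wx", "wy", "wz": the turn, a rotation vector about the tool's x, y, z in degrees. A call has 1 to 20 rows; each row shifts and turns the commanded pose from where the row before left it, along the tool's axes as they then stand; what a row does not reach is not made up. A row lasts 1/8 s, in which the tool goes at most 62.5 mm and 10.7 degrees, less where a joint would pass 70% of its speed; a pose out of reach is approached as far as the arm can. A call is refused whole if a number of a shift passes 6.25 or a number of a turn 10.7, either way. A call with a gripper value outside its range is refused whole. The fingers move at their own pace and stop on an object; FORCE is the grip in N (left out, the last holds). Time passes only in rows, so rows that do not move let the fingers close. It gives the time, the measured TCP pose, the force, the opening and the grip force at its end, in the units of the state.
- ctrl.state(): the state, without advancing time (a new reading comes with each control period).
- ctrl.read_camera(name): name is "side" or "top" or "wrist"; returns a dict with "img" (400x640x3 uint8, red, green, blue), "z_map" (400x640 float32, m along the optical axis (not along the pixel's ray), 0 where there is no reading), "mtx" (3x3 intrinsics, pixels), "k1" (the pictures are not rectified: a ray, as slopes to the right and down, at radius r is drawn at 1 + k1 r^2 times it, then the intrinsics apply), "position" and "rotation" of the camera in the world; the wrist camera has in their place "T_tool_cam" (4x4, takes a point from camera to tool coordinates, whose origin is the TCP and whose axes are the flange's). Camera axes: x right, y up, looking along -z (the intrinsics and any distortion apply to the point x, -y, -z); pixel columns grow to the right and rows downward; lengths in m; the calibration is good to about 2 mm. A picture is of the moment at which its call begins: read the wrist's pose just before it.
- ctrl.sign_off(): hands the job in; it is judged then, once.
The state is a dict: "time_s": time; "q": joint angles; "joint_vel": joint speeds; "joint_torque": joint torques, N m; "tcp_pos": TCP position; "tcp_rot": TCP orientation; "contact_force": force on the tool from outside, world axes, zero at the start; "ft_torque": the same for the moment, N m; "width": finger opening in m; "gripper_force": force on a finger pad.
Only numpy, scipy, OpenCV 4.12 (cv2) and the standard library are available. Lean on these libraries where they do the work, as an engineer would, in place of code of your own. Each camera call takes 0.05 s, during which the arm holds its last target. There are 200 camera calls.

## Task

Slide the flat aluminium backing plate along the table under the low steel bracket, pushing it with the fingertips, until the bracket's open seam lies over the plate's groove for its whole length and the plate sticks out about equally at both ends. Keep the plate flat on the table, never lifted or tipped, do not press hard on the bracket, which is only tacked and held by magnets, and leave the clamp, the hammer and the box frame where they are.

Things in the scene. Friction and masses are not known exactly. Their poses are not given: they have to be found in the camera images.
- backing_plate: flat aluminium weld-backing plate, loose on the table: 140 x 100 x 12 mm, 0.35 to 0.57 kg, too wide to grip. A groove 14 mm wide, 2 mm deep runs its whole length along the middle of the top face. Origin: centre of its underside; x along the groove, y across, z up; both ends alike. It may start off either end of the bracket
- bracket: low steel bridge fixed to the table, 90 mm long along x, 208 mm over its flanges (y). Two folded 3 mm sheets meet at an open seam (2 mm gap) along the middle of the flat top. Clear passage under it along x: 130 wide, 15 high, open at both ends; top at 18 mm. On each flange a magnet block, 41 mm high, 88 mm to the side of the seam. Origin: on the table under the seam's middle; x along the seam
- seam_end_a (a point): end of the seam at the bracket's +x end, at the underside of the top sheet: 45 mm from the bracket's origin, 15 mm above the table
- seam_end_b (a point): the other end of the seam, at the bracket's -x end, 45 mm from the bracket's origin, 15 mm above the table
- box_frame: bystander: welded rectangular steel frame, open at top and bottom, 90 x 70 mm and 58 mm high, standing on the table. Origin: centre of its underside
- hammer: bystander: hammer lying on the table, about 260 mm long. Origin: on the underside near the middle; x along the handle towards the head
- clamp: bystander: steel locking C-clamp lying flat on the table, about 240 mm long, 95 mm wide, 16 mm high. Origin: on the underside near the middle; x towards the jaws
Mind the look-alikes: they are no part of the job. There is more than one size of the backing_plate; the one meant has the size given above. Leave any blue look-alike of the bracket alone.

How it is judged:
By the outcome, as a careful person would: the job done as asked, in the order asked, and still so for the second after the job is handed in, with the robot touching nothing.
It also fails if it takes over 64 s, if anything falls off the work surface, if the arm or the gripper's body presses on something with over 40 N, if the wrist force passes 120 N, or if a joint passes its speed limit or range.

## Working session

There is one attempt and no reset: what is moved stays moved. The work goes in short steps, Python scripts to look and compute and a shell command to move; the robot and the scene stay as the last step left them, time stands still between calls to the robot, and variables do not carry over. Pictures are saved under pics/ and viewed, at most 10 in all, crops included, and the job is handed in when it is done.

```bash
mkdir -p pics; cat > h.py <<'E'
import numpy as np,cv2
from bench import ctrl
from scipy.spatial.transform import Rotation as R
def cam(n):
    s=ctrl.state(); c=ctrl.read_camera(n)
    if n=="wrist":
        T=np.eye(4);T[:3,:3]=R.from_quat(s["tcp_rot"]).as_matrix();T[:3,3]=s["tcp_pos"]
        T=T@np.array(c["T_tool_cam"]);c["P"],c["Rm"]=T[:3,3],T[:3,:3]
    else:
        c["P"]=np.array(c["position"]);r=np.array(c["rotation"])
        c["Rm"]=r if r.shape==(3,3) else R.from_quat(r).as_matrix()
    return c
def rays(c,uv):
    k=c["k1"]; p=cv2.undistortPoints(np.array(uv,float).reshape(-1,1,2),np.array(c["mtx"]),np.array([k,0,0,0.]),None).reshape(-1,2) 
    return np.c_[p[:,0],-p[:,1],-np.ones(len(p))]@c["Rm"].T
def onplane(c,uv,z):
    d=rays(c,uv); return c["P"]+d*((z-c["P"][2])/d[:,2])[:,None]
def cloud(c):
    h,w=c["z_map"].shape;u,v=np.meshgrid(np.arange(w),np.arange(h))
    d=rays(c,np.c_[u.ravel(),v.ravel()]); return (c["P"]+d*c["z_map"].reshape(-1,1)).reshape(h,w,3)
def save(c,n,img=None): cv2.imwrite("pics/"+n,(c["img"] if img is None else img)[:,:,::-1])
E
python3 - <<'E'
from h import *
s=ctrl.state();print(s)
for n in("top","side","wrist"):
    c=cam(n);save(c,n+"0.png");print(n,c["P"].round(3),c["k1"],c["mtx"][0],(-c["Rm"][:,2]).round(2))
E
```

```text
{'time_s': 0.0, 'q': array([-1.39759479,  0.43522137,  0.02499342,  1.574078  , -0.01159567,
        1.13398248, -0.07509116]), 'joint_vel': array([ 0.00104029,  0.00230112, -0.00062021,  0.00043446,  0.00011459,
       -0.00108424, -0.00062311]), 'joint_torque': array([-5.43905844e-04, -6.70456481e+01,  1.02488011e+00, -3.16227329e+01,
        1.55057106e-02,  1.23694146e-02,  5.96825373e-06]), 'tcp_pos': array([0.17017909, 0.60115417, 0.40393438]), 'tcp_rot': array([ 1.37502448e-01,  9.90501126e-01, -7.71530674e-04, -2.98412645e-05]), 'contact_force': array([ 0.33482391,  0.19524564, -0.10438071]), 'ft_torque': array([ 0.00039461,  0.0068861 , -0.01043443]), 'gripper_force': 0.0, 'width': 0.08551262075485894}
top [0.388 0.025 1.251] -0.03349463702041875 [446.3760332    0.         321.49327292] [ 0.13 -0.01 -0.99]
side [ 0.309 -0.74   0.668] -0.0824691183591613 [362.25968176   0.         320.76177   ] [ 0.24  0.74 -0.63]
wrist [0.104 0.621 0.374] 0.007318704909462726 [337.84997247   0.         319.93172811] [ 0.26 -0.07 -0.96]
```

View pics/top0.png

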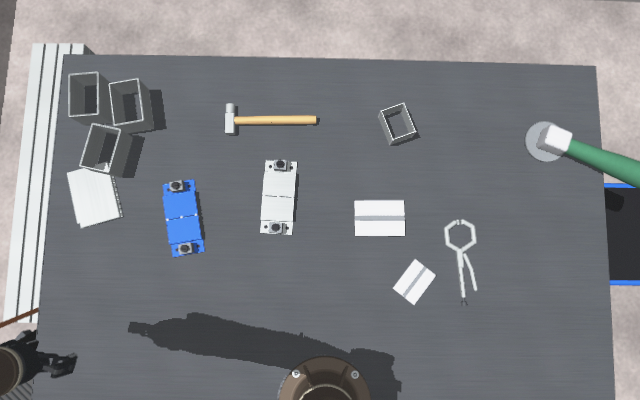

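View pics/side0.png

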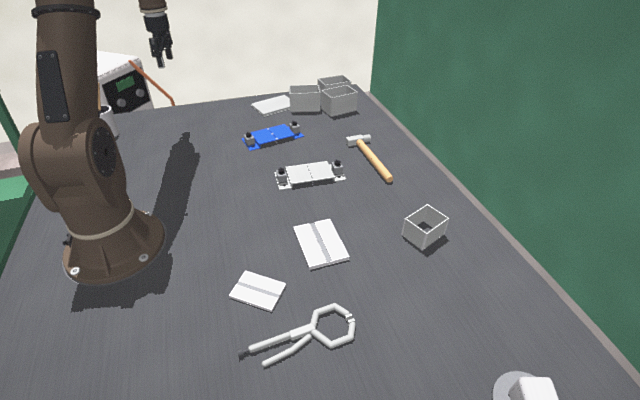

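The top view has the bracket candidates: steel at (279,197) and blue at (183,218), which is the look-alike. The plate candidates are large at (380,218), about 50x36 px ≈ 140x100 mm, and small at (414,282). There is also a plain ribbed sheet at (95,197). I expect the large plate and the steel bracket, and will confirm this in a crop and by measuring.

```bash
python3 - <<'E'
from h import *
c=cam("top");im=c["img"];save(c,"crop1.png",cv2.resize(im[140:310,220:490],None,fx=2.9,fy=2.9,interpolation=cv2.INTER_CUBIC))
m=((im.min(2)>130)).astype(np.uint8)
m=cv2.morphologyEx(m,cv2.MORPH_CLOSE,np.ones((5,5)))
cs,_=cv2.findContours(m,cv2.RETR_EXTERNAL,cv2.CHAIN_APPROX_NONE)
for k in cs:
    x,y,w,h=cv2.boundingRect(k)
    if cv2.contourArea(k)>300 and 200<x<480 and 140<y<310:
        z=.018 if x<300 else .012
        p=onplane(c,k.reshape(-1,2),z)[:,:2]
        r=cv2.minAreaRect((p*1000).astype(np.float32));print((x,y,w,h),r)
        Z=cloud(c)[y+h//2-3:y+h//2+3,x+w//2-8:x+w//2+8,2];print("z",np.median(Z))
E
```

```text
(392, 259, 44, 46) ((326.81695556640625, -239.99600219726562), (76.22557067871094, 104.90501403808594), 52.694313049316406)
z 0.007323562339566991
(444, 219, 34, 79) ((394.302734375, -375.49456787109375), (214.863525390625, 89.62371826171875), 5.938380718231201)
z 0.008927548487826953
(354, 200, 51, 36) ((501.078369140625, -143.44387817382812), (98.04167175292969, 140.6907196044922), 1.1084235906600952)
z 0.009729891942507063
(260, 159, 37, 76) ((555.19091796875, 140.0830535888672), (91.1763916015625, 210.53518676757812), 87.72402954101562)
z 0.016735315780537885
```

View pics/crop1.png

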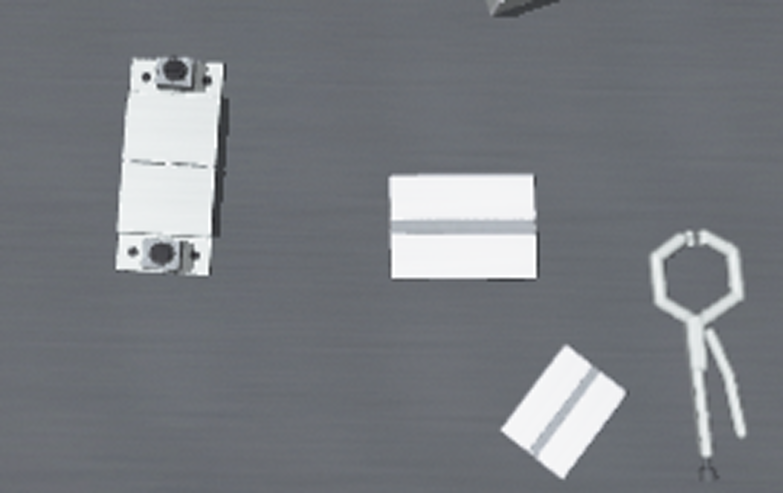

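The crop confirms it. The large grooved plate measures 141x98 mm with its top at about 12 mm, at world (501,-143). The steel bracket measures 91x210 mm and sits at (555,140), with its seam roughly along world y. The small plate (76x105) and the blue bracket are excluded. Next I move to where the wrist camera sees both.

```bash
python3 -m inch '[{"hand":0,"wz":10.6},{"hand":0,"wz":10.6},{"hand":0,"wz":10.6},{"hand":0,"wz":10.6},{"hand":0,"wz":10.6},{"hand":0,"wz":10.6},{"hand":0,"wz":10.6},{"hand":0,"x":-5,"y":3.2},{"hand":0,"x":-5,"y":3.2},{"hand":0,"x":-5,"y":3.2},{"hand":0,"x":-5,"y":3.2},{"hand":0,"x":-5,"y":3.2},{"hand":0,"x":-5,"y":3.2},{"hand":0,"x":-5,"y":3.2},{"hand":0,"x":-5,"y":3.2},{"hand":0,"x":-5,"y":3.2},{"hand":0,"x":-5,"y":3.2},{"hand":0,"x":-5,"y":3.2},{"hand":0},{"hand":0}]'
python3 - <<'E'
from h import *
s=ctrl.state();print(s["q"].round(2),R.from_quat(s["tcp_rot"]).as_matrix().round(3),s["width"])
c=cam("wrist");save(c,"w1.png")
im=c["img"];m=(im.min(2)>130).astype(np.uint8)
m=cv2.morphologyEx(m,cv2.MORPH_CLOSE,np.ones((7,7)))
cs,_=cv2.findContours(m,cv2.RETR_EXTERNAL,cv2.CHAIN_APPROX_NONE)
for k in cs:
    if cv2.contourArea(k)>1500:
        for z in(.012,.018):
            print(cv2.boundingRect(k),z,cv2.minAreaRect((onplane(c,k.reshape(-1,2),z)[:,:2]*1000).astype(np.float32)))
E
```

```text
[-1.4   0.43  0.02  1.57 -0.01  1.13 -0.08] [[-0.962  0.272 -0.   ]
 [ 0.272  0.962 -0.001]
 [-0.    -0.001 -1.   ]] 0.08540421873935201
(493, 0, 135, 348) 0.012 ((284.21343994140625, 853.0814208984375), (119.83269500732422, 413.4139709472656), 89.99798583984375)
(493, 0, 135, 348) 0.018 ((281.23284912109375, 849.227783203125), (117.84614562988281, 406.56036376953125), 89.99797058105469)invalid input
```

View pics/w1.png

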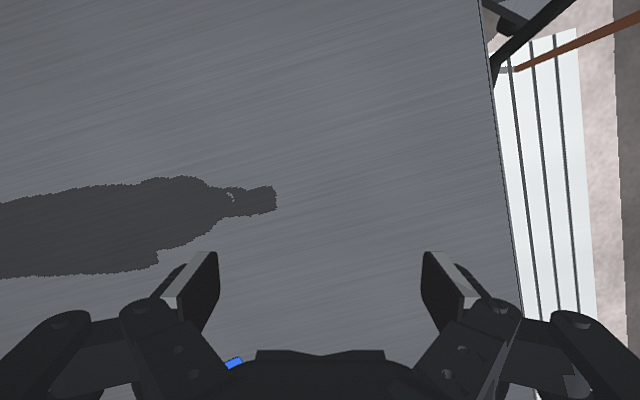

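The call was refused: the rows probably need every key. The picture shows only bare table, with the fingers at the bottom at (200,280) and (440,280).

```bash
python3 -m inch '[{"hand":0,"x":0,"y":0,"z":0,"wx":0,"wy":0,"wz":10.6},{"hand":0,"x":0,"y":0,"z":0,"wx":0,"wy":0,"wz":10.6},{"hand":0,"x":0,"y":0,"z":0,"wx":0,"wy":0,"wz":10.6},{"hand":0,"x":0,"y":0,"z":0,"wx":0,"wy":0,"wz":10.6},{"hand":0,"x":0,"y":0,"z":0,"wx":0,"wy":0,"wz":10.6},{"hand":0,"x":0,"y":0,"z":0,"wx":0,"wy":0,"wz":10.6},{"hand":0,"x":0,"y":0,"z":0,"wx":0,"wy":0,"wz":10.6}]'; python3 -c "
from h import *
s=ctrl.state();print(s['q'].round(2),R.from_quat(s['tcp_rot']).as_matrix().round(3),s['width'])"
```

```text
time_s: 1.12
tcp_pos: [0.1702, 0.6013, 0.4046]
tcp_rot: [0.709, 0.705, -0.0, 0.0]
contact_force: [0.1, 0.9, -0.2]
width: 0.043
gripper_force: 0.0
[-1.6   0.44  0.32  1.59 -0.15  1.13 -1.25] [[ 0.006  1.    -0.   ]
 [ 1.    -0.006 -0.   ]
 [-0.    -0.    -1.   ]] 0.042966678702981716
```

Tool x is now world +y and tool y is world +x.

```bash
python3 -m inch '[{"hand":0,"x":-5,"y":3.2,"z":0,"wx":0,"wy":0,"wz":0},{"hand":0,"x":-5,"y":3.2,"z":0,"wx":0,"wy":0,"wz":0},{"hand":0,"x":-5,"y":3.2,"z":0,"wx":0,"wy":0,"wz":0},{"hand":0,"x":-5,"y":3.2,"z":0,"wx":0,"wy":0,"wz":0},{"hand":0,"x":-5,"y":3.2,"z":0,"wx":0,"wy":0,"wz":0},{"hand":0,"x":-5,"y":3.2,"z":0,"wx":0,"wy":0,"wz":0},{"hand":0,"x":-5,"y":3.2,"z":0,"wx":0,"wy":0,"wz":0},{"hand":0,"x":-5,"y":3.2,"z":0,"wx":0,"wy":0,"wz":0},{"hand":0,"x":-5,"y":3.2,"z":0,"wx":0,"wy":0,"wz":0},{"hand":0,"x":-5,"y":3.2,"z":0,"wx":0,"wy":0,"wz":0},{"hand":0,"x":-5,"y":3.2,"z":0,"wx":0,"wy":0,"wz":0},{"hand":0,"x":0,"y":0,"z":0,"wx":0,"wy":0,"wz":0},{"hand":0,"x":0,"y":0,"z":0,"wx":0,"wy":0,"wz":0}]'
python3 - <<'E'
from h import *
s=ctrl.state();print(s["q"].round(2),R.from_quat(s["tcp_rot"]).as_matrix().round(3))
c=cam("wrist");save(c,"w2.png");np.save("w2P.npy",c["P"]);np.save("w2R.npy",c["Rm"])
im=c["img"];m=(im.min(2)>130).astype(np.uint8)
cs,_=cv2.findContours(m,cv2.RETR_EXTERNAL,cv2.CHAIN_APPROX_NONE)
for k in cs:
    if cv2.contourArea(k)>1500:
        for z in(.012,.018):
            print(cv2.boundingRect(k),z,cv2.minAreaRect((onplane(c,k.reshape(-1,2),z)[:,:2]*1000).astype(np.float32)))
E
```

```text
time_s: 2.75
tcp_pos: [0.522, 0.0515, 0.4045]
tcp_rot: [0.707, 0.707, -0.0, -0.0]
contact_force: [1.6, 0.5, 0.0]
width: 0.0428
gripper_force: 0.0
[-0.68  0.3   0.62  1.85 -0.2   1.05  0.02] [[ 0.001  1.    -0.001]
 [ 1.    -0.001  0.   ]
 [ 0.    -0.001 -1.   ]]
(263, 275, 36, 76) 0.012 ((471.2876281738281, -127.29181671142578), (42.721221923828125, 105.76847839355469), 1.304909348487854)
(263, 275, 36, 76) 0.018 ((472.11834716796875, -123.19204711914062), (42.013572692871094, 104.01649475097656), 1.3049440383911133)
(302, 273, 42, 82) 0.012 ((525.645263671875, -128.3251190185547), (47.36273956298828, 114.63766479492188), 1.8538881540298462)
(302, 273, 42, 82) 0.018 ((525.5756225585938, -124.20822143554688), (46.57819747924805, 112.7387466430664), 1.853891134262085)
(249, 31, 214, 101) 0.012 ((556.6631469726562, 141.9765625), (91.7228012084961, 214.4888916015625), 87.83211517333984)
(249, 31, 214, 101) 0.018 ((556.0796508789062, 141.6160430908203), (90.20345306396484, 210.93592834472656), 87.83211517333984)
(557, 0, 46, 183) 0.012 ((784.557373046875, 127.40113830566406), (18.367162704467773, 177.41015625), 1.7658520936965942)
(557, 0, 46, 183) 0.018 ((780.198974609375, 127.28204345703125), (18.06291961669922, 174.471435546875), 1.7659159898757935)
```

View pics/w2.png

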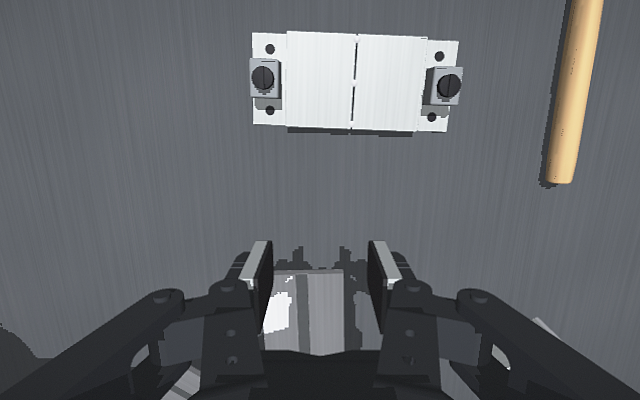

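The wrist view shows the bracket at (355,82), with its seam running from (357,35) to (351,130). The plate's front half is visible between the fingers, with its groove at columns 296 to 318. Next I fit the seam line.

```bash
python3 - <<'E'
from h import *
c=cam("wrist");g=c["img"].min(2).astype(float)
v=np.arange(34,129);sub=g[34:129,344:366]
ok=sub.min(1)<sub.max(1)-40
uv=np.c_[344+sub.argmin(1),v][ok]
p=onplane(c,uv,.018)*1000
f=np.polyfit(p[:,1],p[:,0],1);r=p[:,0]-np.polyval(f,p[:,1]);k=abs(r)<1.5
f=np.polyfit(p[k,1],p[k,0],1);print("seam slope deg",np.degrees(np.arctan(f[0])),k.sum(),"x at y=141",np.polyval(f,141),"y range",p[k,1].min(),p[k,1].max())
row=g[280,280:345];d=np.diff(row);print([(280+i,int(d[i])) for i in np.argsort(-abs(d))[:6]])
row=g[300,280:345];d=np.diff(row);print([(280+i,int(d[i])) for i in np.argsort(-abs(d))[:6]])
print(onplane(c,[[296,280],[318,280],[320,270],[320,350]],.012)*1000)
E
```

```text
seam slope deg 2.228522209916222 76 x at y=141 554.878570736924 y range 98.14195983357318 186.7776470752271
[(np.int64(286), 106), (np.int64(343), -59), (np.int64(288), -53), (np.int64(342), -35), (np.int64(295), -30), (np.int64(306), 26)]
[(np.int64(291), -85), (np.int64(343), -59), (np.int64(307), 39), (np.int64(290), -38), (np.int64(342), -34), (np.int64(296), -29)]
[[ 492.81267205  -80.12463637   12.        ]
 [ 519.03245513  -80.03633011   12.        ]
 [ 521.37624981  -66.90007793   12.        ]
 [ 521.71446989 -178.64588663   12.        ]]
```

Measured: the seam is centred at (555,142), its direction tilted 2.2° from y towards x, and the groove centre at about (500,-90) is consistent. Plan: push the plate's side about 43 mm in +x with the open fingers aligned to the seam, which also squares it up. Then push its end along the seam.

```bash
python3 -m inch '[{"hand":-1,"x":-4.9,"y":-2.7,"z":0,"wx":0,"wy":0,"wz":0},{"hand":-1,"x":-4.9,"y":-2.7,"z":0,"wx":0,"wy":0,"wz":0},{"hand":-1,"x":-4.9,"y":-2.7,"z":0,"wx":0,"wy":0,"wz":0},{"hand":-1,"x":-4.8,"y":-2.7,"z":0,"wx":0,"wy":0,"wz":0},{"hand":-1,"x":0,"y":0,"z":2.2,"wx":0,"wy":0,"wz":-10.7},{"hand":-1,"x":0,"y":0,"z":2.2,"wx":0,"wy":0,"wz":-10.7},{"hand":-1,"x":0,"y":0,"z":2.2,"wx":0,"wy":0,"wz":-10.7},{"hand":-1,"x":0,"y":0,"z":2.2,"wx":0,"wy":0,"wz":-10.7},{"hand":-1,"x":0,"y":0,"z":2.2,"wx":0,"wy":0,"wz":-10.7},{"hand":-1,"x":0,"y":0,"z":2.2,"wx":0,"wy":0,"wz":-10.7},{"hand":-1,"x":0,"y":0,"z":2.2,"wx":0,"wy":0,"wz":-10.7},{"hand":-1,"x":0,"y":0,"z":2.2,"wx":0,"wy":0,"wz":-10.7},{"hand":-1,"x":0,"y":0,"z":2.2,"wx":0,"wy":0,"wz":-2.2},{"hand":-1,"x":0,"y":0,"z":0,"wx":0,"wy":0,"wz":0},{"hand":-1,"x":0,"y":0,"z":0,"wx":0,"wy":0,"wz":0}]'
python3 - <<'E'
from h import *
s=ctrl.state();print(s["q"].round(2),R.from_quat(s["tcp_rot"]).as_matrix().round(3),s["width"])
E
```

```text
time_s: 4.72
tcp_pos: [0.4145, -0.1431, 0.2073]
tcp_rot: [0.019, 1.0, 0.0, 0.0]
contact_force: [-0.1, -1.0, 0.4]
width: 0.0851
gripper_force: 0.0
[ 0.    0.44  0.27  2.24 -0.25  0.49  2.  ] [[-0.999  0.038  0.001]
 [ 0.038  0.999  0.   ]
 [-0.001  0.    -1.   ]] 0.08513856450651706
```

```bash
python3 -m inch '[{"hand":-1,"x":0,"y":0,"z":1.4,"wx":0,"wy":0,"wz":0},{"hand":-1,"x":0,"y":0,"z":1.4,"wx":0,"wy":0,"wz":0},{"hand":-1,"x":0,"y":0,"z":0,"wx":0,"wy":0,"wz":0}]'
python3 - <<'E'
from h import *
s=ctrl.state()
for n in("wrist","side"):
    c=cam(n);p=cloud(c)
    t=np.array(s["tcp_pos"]);d=(p-t)@R.from_quat(s["tcp_rot"]).as_matrix()
    for sg in(1,-1):
        m=(c["z_map"]>0)&(abs(d[...,0])<.03)&(sg*d[...,1]>.038)&(sg*d[...,1]<.062)&(p[...,2]<.06)&(p[...,2]>.004)
        q=p[m]*1000;print(n,sg,m.sum(), np.percentile(q[:,2],[0,1,5,10,50]).round(1) if len(q) else "", (np.percentile(d[m][:,0],[1,99])*1000).round() if len(q) else "")
c=cam("side");save(c,"s2.png",cv2.resize(c["img"][180:330,190:390],None,fx=4,fy=4))
E
```

```text
time_s: 5.1
tcp_pos: [0.4136, -0.1435, 0.1776]
tcp_rot: [0.019, 1.0, 0.0, -0.001]
contact_force: [-0.3, 0.6, -0.5]
width: 0.0853
gripper_force: 0.0
wrist 1 3367 [17.1 19.  22.3 25.1 41. ] [-9. 13.]
wrist -1 3360 [16.5 19.1 22.3 25.2 41.1] [-10.  13.]
side 1 4 [18.9 19.  19.5 20.  26.1] [ 9. 11.]
side -1 59 [17.4 17.5 19.1 23.  33.5] [-10.  11.]
```

View pics/s2.png

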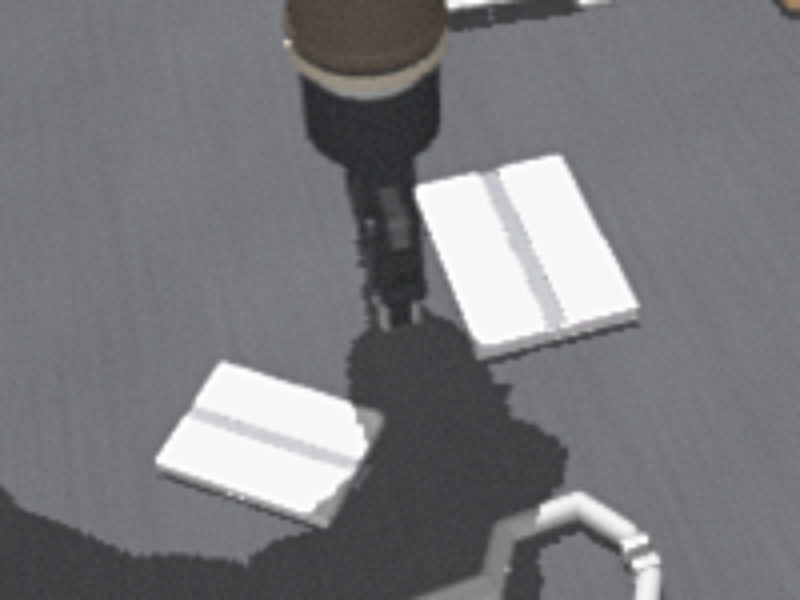

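The tips are at about 17 mm with the TCP at 178 mm, beside the plate's -x side (left edge (415,190) to (480,355) in the crop) and clear of the small plate. Now down 13 mm and the side push.

```bash
python3 -m inch '[{"hand":-1,"x":0,"y":0,"z":0.7,"wx":0,"wy":0,"wz":0},{"hand":-1,"x":0,"y":0,"z":0.6,"wx":0,"wy":0,"wz":0},{"hand":-1,"x":-1,"y":0,"z":0,"wx":0,"wy":0,"wz":0},{"hand":-1,"x":-1,"y":0,"z":0,"wx":0,"wy":0,"wz":0},{"hand":-1,"x":-0.6,"y":0,"z":0,"wx":0,"wy":0,"wz":0},{"hand":-1,"x":-0.6,"y":0,"z":0,"wx":0,"wy":0,"wz":0},{"hand":-1,"x":-0.6,"y":0,"z":0,"wx":0,"wy":0,"wz":0},{"hand":-1,"x":-0.6,"y":0,"z":0,"wx":0,"wy":0,"wz":0},{"hand":-1,"x":-0.6,"y":0,"z":0,"wx":0,"wy":0,"wz":0}]'; python3 -m inch '[{"hand":-1,"x":-0.6,"y":0,"z":0,"wx":0,"wy":0,"wz":0},{"hand":-1,"x":-0.6,"y":0,"z":0,"wx":0,"wy":0,"wz":0},{"hand":-1,"x":-0.6,"y":0,"z":0,"wx":0,"wy":0,"wz":0},{"hand":-1,"x":0,"y":0,"z":0,"wx":0,"wy":0,"wz":0}]'
cat >> h.py <<'E'
def plate(c,lo=130):
    m=(c["img"].min(2)>lo).astype(np.uint8)
    m=cv2.morphologyEx(m,cv2.MORPH_CLOSE,np.ones((5,5)))
    for k in cv2.findContours(m,cv2.RETR_EXTERNAL,cv2.CHAIN_APPROX_NONE)[0]:
        if cv2.contourArea(k)>300:
            p=onplane(c,k.reshape(-1,2),.012)[:,:2]*1000
            r=cv2.minAreaRect(p.astype(np.float32))
            if 400<r[0][0]<650 and -250<r[0][1]<200: print(cv2.boundingRect(k),np.round(r[0],1),np.round(r[1],1),round(r[2],1))
E
python3 - <<'E'
from h import *
plate(cam("top"))
E
```

```text
time_s: 6.38
tcp_pos: [0.4645, -0.1456, 0.1656]
tcp_rot: [0.019, 1.0, -0.0, -0.0]
contact_force: [-2.1, -0.4, -2.1]
width: 0.0852
gripper_force: 1.1
time_s: 6.88
tcp_pos: [0.483, -0.1463, 0.1659]
tcp_rot: [0.019, 1.0, -0.0, 0.001]
contact_force: [-0.2, -0.5, 0.8]
width: 0.0851
gripper_force: 0.0
(356, 183, 33, 39) [ 542.9 -121.9] [ 88.6 107.9] 87.8
(260, 159, 37, 76) [556.  140.6] [ 91.6 211.9] 87.7
```

```bash
python3 -m inch '[{"hand":-1,"x":1.5,"y":0,"z":0,"wx":0,"wy":0,"wz":0},{"hand":-1,"x":0,"y":0,"z":-3,"wx":0,"wy":0,"wz":0},{"hand":-1,"x":0,"y":0,"z":-3,"wx":0,"wy":0,"wz":0},{"hand":0,"x":-2.5,"y":-3.6,"z":0,"wx":0,"wy":0,"wz":0},{"hand":0,"x":-2.5,"y":-3.6,"z":0,"wx":0,"wy":0,"wz":0},{"hand":0,"x":-2.6,"y":-3.7,"z":0,"wx":0,"wy":0,"wz":0},{"hand":0,"x":0,"y":0,"z":0,"wx":0,"wy":0,"wz":10.7},{"hand":0,"x":0,"y":0,"z":0,"wx":0,"wy":0,"wz":10.7},{"hand":0,"x":0,"y":0,"z":0,"wx":0,"wy":0,"wz":10.7},{"hand":0,"x":0,"y":0,"z":0,"wx":0,"wy":0,"wz":10.7},{"hand":0,"x":0,"y":0,"z":0,"wx":0,"wy":0,"wz":10.7},{"hand":0,"x":0,"y":0,"z":0,"wx":0,"wy":0,"wz":10.7},{"hand":0,"x":0,"y":0,"z":0,"wx":0,"wy":0,"wz":10.7},{"hand":0,"x":0,"y":0,"z":0,"wx":0,"wy":0,"wz":10.7},{"hand":0,"x":0,"y":0,"z":0,"wx":0,"wy":0,"wz":4.4},{"hand":0,"x":0,"y":0,"z":0,"wx":0,"wy":0,"wz":0},{"hand":0,"x":0,"y":0,"z":0,"wx":0,"wy":0,"wz":0}]'
python3 - <<'E'
from h import *
s=ctrl.state();print(s["q"].round(2),R.from_quat(s["tcp_rot"]).as_matrix()[:2].round(3))
c=cam("top");plate(c)
w=cam("wrist")
canvas=np.vstack([cv2.resize(c["img"][140:310,220:490],None,fx=1.8,fy=1.8)[:,:480],cv2.resize(w["img"],(480,300))]);save(c,"cmb.png",canvas[:600])
g=w["img"].min(2)
import numpy as np
p=cloud(w);m=(w["z_map"]>0)&(p[...,2]>.015)&(p[...,2]<.1);d=(p-np.array(s["tcp_pos"]))@R.from_quat(s["tcp_rot"]).as_matrix()
m&=(abs(d[...,0])<.02)&(abs(d[...,1])<.05);print(np.percentile(d[m],[0,2,98,100],axis=0).round(4))
E
```

```text
time_s: 9.05
tcp_pos: [0.5384, -0.2575, 0.2257]
tcp_rot: [0.72, 0.694, 0.0, -0.0]
contact_force: [-0.3, -0.2, -0.3]
width: 0.0429
gripper_force: 0.0
[-0.12  0.69  0.73  1.87 -0.62  0.83  0.89] [[ 0.037  0.999 -0.   ]
 [ 0.999 -0.037  0.   ]]
(355, 183, 52, 37) [ 544.8 -147.8] [140.2 102.3] 87.9
(260, 159, 37, 76) [556.  140.6] [ 91.6 211.6] 87.7
[[-0.0114 -0.0491  0.1257]
 [-0.0088 -0.0377  0.1261]
 [ 0.0139  0.0371  0.1671]
 [ 0.0152  0.0492  0.1717]]
```

View pics/cmb.png

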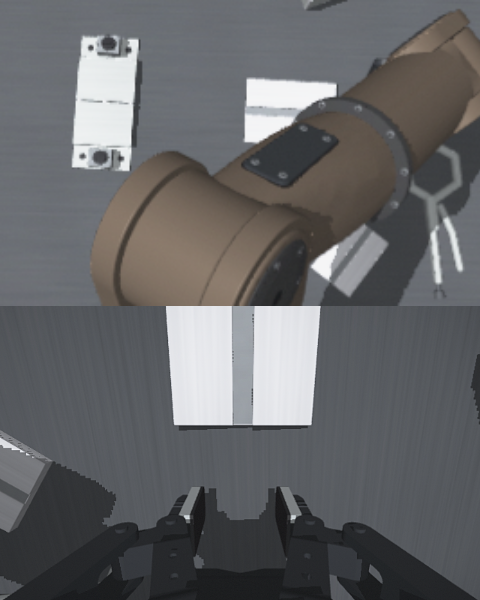

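The top view shows the plate at (545,-148), 140x102, aligned to 0.2° of the seam. In the wrist view its groove (column 243 of 480) is centred between the fingers. Now down and push along the seam.

```bash
python3 -m inch '[{"hand":0,"x":0,"y":0,"z":1.6,"wx":0,"wy":0,"wz":0},{"hand":0,"x":0,"y":0,"z":1.6,"wx":0,"wy":0,"wz":0},{"hand":0,"x":0,"y":0,"z":1.0,"wx":0,"wy":0,"wz":0},{"hand":0,"x":0,"y":0,"z":0.6,"wx":0,"wy":0,"wz":0},{"hand":0,"x":1,"y":0,"z":0,"wx":0,"wy":0,"wz":0},{"hand":0,"x":1,"y":0,"z":0,"wx":0,"wy":0,"wz":0}]'; python3 -m inch '[{"hand":0,"x":0.7,"y":0,"z":0,"wx":0,"wy":0,"wz":0},{"hand":0,"x":0.7,"y":0,"z":0,"wx":0,"wy":0,"wz":0},{"hand":0,"x":0.8,"y":0,"z":0,"wx":0,"wy":0,"wz":0},{"hand":0,"x":0.8,"y":0,"z":0,"wx":0,"wy":0,"wz":0},{"hand":0,"x":1,"y":0,"z":0,"wx":0,"wy":0,"wz":0},{"hand":0,"x":1,"y":0,"z":0,"wx":0,"wy":0,"wz":0},{"hand":0,"x":1,"y":0,"z":0,"wx":0,"wy":0,"wz":0},{"hand":0,"x":1,"y":0,"z":0,"wx":0,"wy":0,"wz":0},{"hand":0,"x":1,"y":0,"z":0,"wx":0,"wy":0,"wz":0},{"hand":0,"x":1,"y":0,"z":0,"wx":0,"wy":0,"wz":0},{"hand":0,"x":1,"y":0,"z":0,"wx":0,"wy":0,"wz":0}]'
python3 - <<'E'
from h import *
c=cam("top");plate(c);w=cam("wrist")
canvas=np.vstack([cv2.resize(c["img"][140:310,220:490],None,fx=1.8,fy=1.8)[:,:480],cv2.resize(w["img"],(480,300))]);save(c,"cmb2.png",canvas[:600])
E
```

```text
time_s: 9.9
tcp_pos: [0.5398, -0.2368, 0.1779]
tcp_rot: [0.721, 0.693, 0.0, 0.0]
contact_force: [0.6, -0.2, 0.4]
width: 0.0424
gripper_force: 0.0
time_s: 11.28
tcp_pos: [0.5435, -0.1373, 0.1779]
tcp_rot: [0.721, 0.693, -0.0, 0.0]
contact_force: [0.3, -5.6, 2.4]
width: 0.0428
gripper_force: 2.7
(323, 181, 34, 22) [569.9 -31.9] [90.2 61.1] 87.8
(260, 159, 37, 75) [556.5 141.1] [ 91.4 211. ] 87.3
```

View pics/cmb2.png

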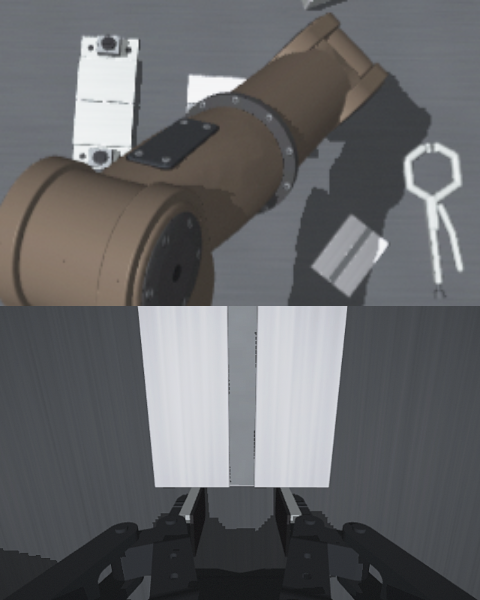

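In the wrist view the plate stays square on both fingers, groove centred, pushing at about 6 N. Next I push to just before the bracket's mouth.

```bash
python3 -m inch '[{"hand":0,"x":1,"y":0,"z":0,"wx":0,"wy":0,"wz":0},{"hand":0,"x":1,"y":0,"z":0,"wx":0,"wy":0,"wz":0},{"hand":0,"x":1,"y":0,"z":0,"wx":0,"wy":0,"wz":0},{"hand":0,"x":1,"y":0,"z":0,"wx":0,"wy":0,"wz":0},{"hand":0,"x":1,"y":0,"z":0,"wx":0,"wy":0,"wz":0},{"hand":0,"x":1,"y":0,"z":0,"wx":0,"wy":0,"wz":0},{"hand":0,"x":0.8,"y":0,"z":0,"wx":0,"wy":0,"wz":0},{"hand":0,"x":0.4,"y":0,"z":0,"wx":0,"wy":0,"wz":0},{"hand":0,"x":0,"y":0,"z":0,"wx":0,"wy":0,"wz":0}]'
cat > g.py <<'E'
from h import *
s=ctrl.state();Rm=R.from_quat(s["tcp_rot"]).as_matrix()
c=cam("wrist");img=c["img"];g=img.min(2).astype(int)
p=onplane(c,np.stack(np.meshgrid(np.arange(640),np.arange(400)),-1).reshape(-1,2),.012).reshape(400,640,3)*1000
pts=[]
for v in range(20,236,6):   # groove edges: bright -> grey -> bright about the image middle
    row=g[v,240:400]; gm=(row<row.max()-25)
    i=np.flatnonzero(gm[40:120])+280
    if len(i)>6:
        q=p[v,i]; pts.append((q[:,0].min(),q[:,0].max(),q[:,1].mean(),v))
pts=np.array(pts);ok=abs(pts[:,1]-pts[:,0]-13.5)<2.5;pts=pts[ok]
mid=(pts[:,0]+pts[:,1])/2;f=np.polyfit(pts[:,2],mid,1)
print("groove slope deg",np.degrees(np.arctan(f[0])).round(2),"n",len(mid),"y",pts[:,2].min().round(),pts[:,2].max().round(),"x at mid",np.polyval(f,pts[:,2].mean()).round(1),"seam there",(554.9+.0389*(pts[:,2].mean()-142)).round(1))
E
python3 g.py
```

```text
time_s: 12.5
tcp_pos: [0.5462, -0.0648, 0.1776]
tcp_rot: [0.72, 0.694, 0.0, -0.001]
contact_force: [-1.0, 0.3, -0.2]
width: 0.0425
gripper_force: 0.0
groove slope deg 2.12 n 36 y -48.0 33.0 x at mid 549.2 seam there 549.2
```

The groove is at 2.12° and x=549.2 mm, and the seam line there is also at 549.2. Pushing on under the bracket.

```bash
python3 -m inch '[{"hand":0,"x":0.6,"y":0,"z":0,"wx":0,"wy":0,"wz":0},{"hand":0,"x":0.8,"y":0,"z":0,"wx":0,"wy":0,"wz":0},{"hand":0,"x":0.8,"y":0,"z":0,"wx":0,"wy":0,"wz":0},{"hand":0,"x":0.8,"y":0,"z":0,"wx":0,"wy":0,"wz":0},{"hand":0,"x":0.8,"y":0,"z":0,"wx":0,"wy":0,"wz":0},{"hand":0,"x":0.8,"y":0,"z":0,"wx":0,"wy":0,"wz":0},{"hand":0,"x":0.8,"y":0,"z":0,"wx":0,"wy":0,"wz":0}]';python3 -m inch '[{"hand":0,"x":0.8,"y":0,"z":0,"wx":0,"wy":0,"wz":0},{"hand":0,"x":0.8,"y":0,"z":0,"wx":0,"wy":0,"wz":0},{"hand":0,"x":0.8,"y":0,"z":0,"wx":0,"wy":0,"wz":0},{"hand":0,"x":0.8,"y":0,"z":0,"wx":0,"wy":0,"wz":0},{"hand":0,"x":0.8,"y":0,"z":0,"wx":0,"wy":0,"wz":0},{"hand":0,"x":0.6,"y":0,"z":0,"wx":0,"wy":0,"wz":0},{"hand":0,"x":0,"y":0,"z":0,"wx":0,"wy":0,"wz":0}]'
python3 - <<'E'
from h import *
c=cam("wrist");save(c,"w5.png")
E
```

```text
time_s: 13.42
tcp_pos: [0.5483, -0.0111, 0.1777]
tcp_rot: [0.721, 0.693, -0.0, -0.0]
contact_force: [-0.7, -2.0, -0.0]
width: 0.0427
gripper_force: 1.2
time_s: 14.3
tcp_pos: [0.5502, 0.0351, 0.1777]
tcp_rot: [0.72, 0.694, 0.0, -0.0]
contact_force: [0.4, 1.0, -0.8]
width: 0.0427
gripper_force: 0.0
```

View pics/w5.png

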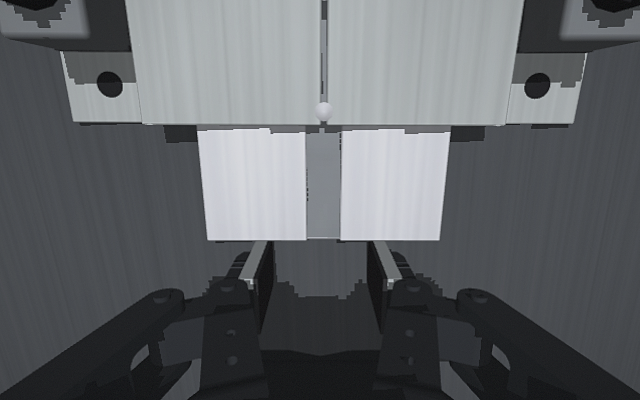

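The plate is under the bracket. The bracket's edge is at row 124, the plate's rear edge at row 240, the seam at column 324 and the groove at columns 306 to 341, so it is centred. Now the remaining travel.

```bash
python3 - <<'E'
from h import *
c=cam("wrist");g=c["img"].min(2).astype(int)
for u in(250,390):
    col=g[:,u];d=np.diff(col)
    e=220+np.argmin(d[220:250]);b=115+np.argmin(d[115:130]);
    pe=onplane(c,[[u,e+.5]],.012)[0]*1000;pb=onplane(c,[[u,b+.5]],.018)[0]*1000
    print(e,b,pe.round(1),pb.round(1),"protrusion",(pb-pe)[1].round(1))
row=g[200,290:360];print([290+i for i in np.flatnonzero(abs(np.diff(row))>20)])
print(onplane(c,[[306,200],[341,200]],.012)*1000,onplane(c,[[324,60]],.018)*1000)
E
```

```text
239 123 [520.1  48.7  12. ] [525.8  97.7  18. ] protrusion 49.0
238 123 [580.3  47.   12. ] [578.2  95.8  18. ] protrusion 48.8
[np.int64(304), np.int64(305), np.int64(306), np.int64(339), np.int64(340)]
[[545.01665675  65.52838065  12.        ]
 [559.59574831  65.0028202   12.        ]] [[554.20251918 118.82706417  18.        ]]
```

The protrusion is 49 mm and needs to be 25. The lateral error is about 0.

```bash
python3 -m inch '[{"hand":0,"x":0.5,"y":0,"z":0,"wx":0,"wy":0,"wz":0},{"hand":0,"x":0.5,"y":0,"z":0,"wx":0,"wy":0,"wz":0},{"hand":0,"x":0.5,"y":0,"z":0,"wx":0,"wy":0,"wz":0},{"hand":0,"x":0.5,"y":0,"z":0,"wx":0,"wy":0,"wz":0},{"hand":0,"x":0.3,"y":0,"z":0,"wx":0,"wy":0,"wz":0},{"hand":0,"x":0,"y":0,"z":0,"wx":0,"wy":0,"wz":0}]'
python3 - <<'E'
from h import *
c=cam("wrist");g=c["img"].min(2).astype(int)
for u in(250,390):
    d=np.diff(g[:,u]);e=200+np.argmin(d[200:255])
    print(e,(onplane(c,[[u,e+.5]],.012)[0]*1000).round(1))
    print([(i,int(d[i])) for i in range(60,255) if abs(d[i])>25])
E
```

```text
time_s: 15.15
tcp_pos: [0.5511, 0.0576, 0.1778]
tcp_rot: [0.72, 0.694, 0.0, 0.0]
contact_force: [0.4, -3.2, 2.4]
width: 0.043
gripper_force: 1.6
240 [521.  71.  12.]
[(182, -47), (184, 118), (240, -93), (241, -77), (243, 41)]
241 [581.3  68.4  12. ]
[(182, -30), (183, -46), (184, 112), (240, -73), (241, -89)]
```

Protrusion is about 27 mm, so I nudge 2 mm, then back off, rise and check.

```bash
python3 -m inch '[{"hand":0,"x":0.2,"y":0,"z":0,"wx":0,"wy":0,"wz":0},{"hand":0,"x":0,"y":0,"z":0,"wx":0,"wy":0,"wz":0},{"hand":0,"x":-2,"y":0,"z":0,"wx":0,"wy":0,"wz":0},{"hand":0,"x":-3,"y":0,"z":0,"wx":0,"wy":0,"wz":0},{"hand":0,"x":-4,"y":0,"z":-3,"wx":0,"wy":0,"wz":0},{"hand":0,"x":-4,"y":0,"z":-4,"wx":0,"wy":0,"wz":0},{"hand":0,"x":-4,"y":0,"z":-4,"wx":0,"wy":0,"wz":0},{"hand":0,"x":-4,"y":0,"z":-4,"wx":0,"wy":0,"wz":0},{"hand":0,"x":-4,"y":0,"z":-4,"wx":0,"wy":0,"wz":0},{"hand":0,"x":-4,"y":0,"z":0,"wx":0,"wy":0,"wz":0},{"hand":0,"x":-4,"y":0,"z":0,"wx":0,"wy":0,"wz":0},{"hand":0,"x":-4,"y":0,"z":0,"wx":0,"wy":0,"wz":0},{"hand":0,"x":0,"y":0,"z":0,"wx":0,"wy":0,"wz":0}]'
python3 - <<'E'
from h import *
c=cam("top");save(c,"t9.png",cv2.resize(c["img"][150:245,220:340],None,fx=6,fy=6,interpolation=cv2.INTER_CUBIC))
E
```

```text
time_s: 16.82
tcp_pos: [0.5346, -0.3146, 0.3678]
tcp_rot: [0.723, 0.691, -0.001, 0.0]
contact_force: [-0.1, 1.2, -0.0]
width: 0.0427
gripper_force: 0.0
```

View pics/t9.png

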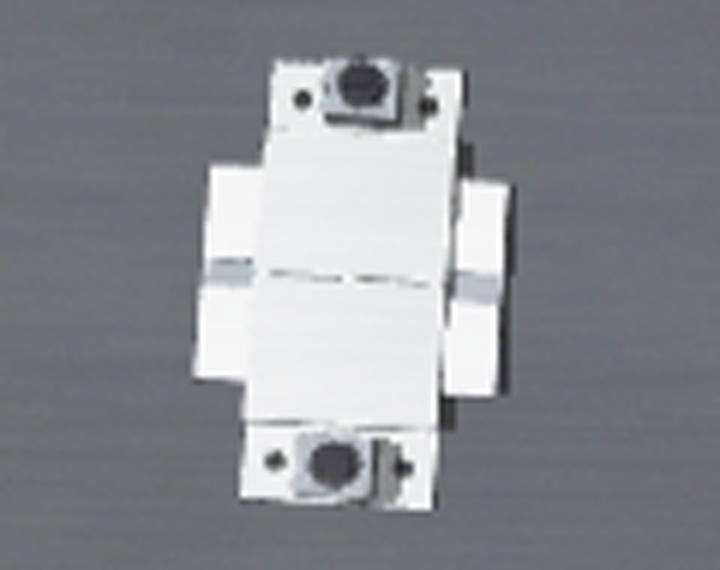

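The plate sticks out about 52 px at the left and 53 px at the right. The groove (rows 270 and 287) lines up with the seam (rows 272 and 285). The arm is clear, so I hand in.

```bash
python3 -c "
from bench import ctrl
print(ctrl.sign_off())"
```

```text
the job is handed in; nothing more can be done
None
```

The job is handed in after about 17 s: the plate lies under the steel bracket with its groove along the seam and about 25 mm out at each end, the robot is clear, and nothing else was touched.

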